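Take the glued stamp out of the angle vise and stand it up to dry

TASK

The leather stamp has finished setting in the leaning vise. Slide the vise jaw all the way open by its orange tab, free the stamp's foot from under the fixed jaw's lip and lift it out without wrenching it, then set it down gently, upright with its whole foot on the cork pad and flush against the wooden stop rail, and let go. Do not drop it, leave the jaw open, and do not disturb the glue bottle, the dye jar or the screwdriver.

Things in the scene. Friction and masses are not known exactly. Their poses are not given: they have to be found in the camera images.
- vise_bed: Steel bed of a blue angle vise bolted to the table. Origin: on the bed face at the seat's middle, 55 mm above the table. z (the way out for the stamp) leans 35 deg from vertical to the robot's side; y is level, the jaw slides along it; x runs uphill, away from the robot. A ledge 14 mm high with its face at x = -28.5 mm keeps the stamp from sliding down. Above z = 34 mm only the tab.
- fixed_lip (a point): Middle of the inner edge of the fixed jaw's steel lip, in the bed frame at (4, 18, 34) mm. The fixed jaw stands on the bed's +y side: face at y = +28.5 mm, 34 mm high, 20 mm thick, x from -26 to 34 mm. Its lip overhangs inwards to y = +18 mm between z = 19 and 34 mm, so it hooks over the stamp's foot.
- jaw (a joint): Sliding jaw on the bed's -y side, mirror image of the fixed jaw (shut: face at y = -28.5, lip reaching in to y = -18 mm). Starts 0 to 3 mm open. 0 = shut, 0.034 m = all the way open against its stop. Slides along the bed's -y, stays where it is left, friction about 5 N. Move it by the orange tab.
- tab_top (a point): Middle of the top edge of the orange tab on the sliding jaw: a plate 12 mm thick along the bed's y, 34 mm wide along the bed's x. It rises along the bed's z to 75 mm above the bed face; its lowest 20 mm are in a dark slide block. At (4, -94, 75) mm in the bed frame when shut; moves with the jaw.
- stamp: Finished stamp, 0.3 to 0.6 kg, bottom-heavy: brass foot 56 x 56 x 16 mm high, on its middle a wooden handle 30 (x) by 26 (y) mm up to 112 mm above the underside. Origin: centre of the underside; z up the handle. Starts on the bed, axes parallel to it, lips 10 mm over the foot, 3 mm above it. With the jaw open, shift it 12 to 22 mm along the bed's -y, then it comes out along the bed's z.
- pad: Cork drying pad fixed to the table, 160 x 160 mm; origin: centre of its underside; cork surface 10 mm above the origin. Along its far (+x) edge runs a dark wooden stop rail over the whole width, 28 mm high above the origin, with its face (looking to -x) at x = +55 mm. The stamp's foot flush against it has its centre at x = +27 mm.
- glue: Bystander: white glue bottle standing behind the pad's rail, 40 mm across, 100 mm high; origin at the centre of its underside.
- dye: Bystander: amber dye jar standing beyond the vise, 54 mm across, 65 mm high; origin at the centre of its underside.
- screwdriver: Bystander: screwdriver with a red handle, lying on the table, 140 mm long, near the robot in the middle; origin under its middle.
Not all that is in view belongs to the job. Of the things like the stamp, leave any that is green or red; of the rest the larger one is meant.

How it is judged:
By the outcome, as a careful person would: the job done as asked, in the order asked, and still so for the second after the job is handed in, with the robot touching nothing.
It also fails if it takes over 59 s, if anything falls off the work surface, if the arm or the gripper's body presses on something with over 40 N, if the wrist force passes 120 N, or if a joint passes its speed limit or range.

ROBOT

A 6-joint arm with a two-finger parallel gripper is mounted at the origin on the work surface. World frame = base frame: x ahead of the robot, y to its left, z up, the work surface at z = 0. Lengths are in m, angles in rad, forces in N, time in s.
With the tool pointing down it reaches from about 0.25 to 0.725 m from the base axis. Payload 9.7 kg.
Tool frame: the origin (TCP) lies at the very end of the fingers, on their centre line; the grasp point (between the pads) lies 19 mm behind it; z points along the fingers, y is the line along which they close (so a half turn about z gives the same grasp; the last joint's range is limited). The gripper opens to 85 mm and grips with 20 to 120 N. Pads are 22 mm wide; open, the fingers measure 114 mm over their backs; the gripper's body (76 mm by 85 mm) begins 54 mm behind the grasp point. The pads swing forward as they close: fully open they stand 13 mm farther back than shut.
Start: joints at [-1.3, 0.087, 0.176, 1.66, 0, 1.571], TCP at [0.147, -0.53, 0.231] pointing down, gripper open.
Joint ranges: [-3.13, 3.13], [-0.85, 1.81], [-1.15, 1.24], [-2.2, 2.28], [-1.44, 1.52], [-3.14, 3.14]. Speed limits (rad/s): [2.22, 2.22, 2.57, 3.14, 3.14, 3.14].

INTERFACE

Orientations are given as a unit quaternion [w, x, y, z].
In Python, from plant import r, eyes, workorder gives the robot as it stands. The module is installed in compiled form; this text tells all that it offers.
- The arm moves only by the tool carry_out, never from a script. Its argument "increments" is a list of rows, each an object with "gripper": the opening, from 0 (shut) to 1 (fully open); "slide": the shift along the tool's x, y, z in m, a list of three; "delta_rot": the turn, a rotation vector about the tool's x, y, z in degrees, a list of three. In form: [{"gripper": gripper, "slide": [dx, dy, dz], "delta_rot": [rx, ry, rz]}, ...]. A call has 1 to 5 rows; each row is the pose to reach, as a shift and turn from the pose commanded when the call began, along the tool's axes at that moment; what a row does not reach only later rows make up. A row lasts 1/8 s, in which the tool goes at most 62.5 mm and 10.7 degrees, less where a joint would pass 70% of its speed; a pose out of reach is approached as far as the arm can. A call with a gripper value outside its range is refused whole. The fingers move at their own pace and stop on an object; "force" is the grip in N (left out, the last holds). Time passes only in rows, so rows that repeat a pose let the fingers close. It gives the time, the measured TCP pose, the force, the opening and the grip force at its end, in the units of the state.
- r.read_state(): the state, without advancing time (a new reading comes with each control period).
- eyes.grab_frame(name): name is "side" or "top"; returns a dict with "image" (420x560x3 uint8, red, green, blue), "vertical_fov" (degrees; the focal length in pixels is half the picture's height over the tangent of half this angle, whatever the lens; pixels are square), "cx", "cy" (the principal point, pixels), "eye" and "attitude" of the camera in the world. Camera axes: x right, y up, looking along -z (the intrinsics and any distortion apply to the point x, -y, -z); pixel columns grow to the right and rows downward; lengths in m; the calibration is good to about 2 mm. A picture is of the moment at which its call begins. There is no depth.
- workorder.job_done(): hands the job in; it is judged then, once.
The state is a dict: "time": time; "qpos": joint angles; "joint_vel": joint speeds; "tau": joint torques, N m; "tcp_pos": TCP position; "eef_rot": TCP orientation; "ft_force": force on the tool from outside, world axes, zero at the start; "moment": the same for the moment, N m; "gripper_width": finger opening in m; "gripper_force": force on a finger pad.
Only numpy, scipy, OpenCV 4.12 (cv2) and the standard library are available. Lean on these libraries where they do the work, as an engineer would, in place of code of your own. Each camera call takes 0.05 s, during which the arm holds its last target. There are 200 camera calls.

## Working session

There is one attempt and no reset: what is moved stays moved. The work goes in short steps, Python scripts to look and compute and a tool call to move; the robot and the scene stay as the last step left them, time stands still between calls to the robot, and variables do not carry over. Pictures are saved under pics/ and viewed, at most 10 in all, crops included, and the job is handed in when it is done.

Besides the shell and the picture viewer there is one more tool, called after "Call:" by a JSON object that holds its "api" and its "payload". carry_out: Moves the arm, as the interface text tells. Its arguments: {"type":"object","properties":{"increments":{"type":"array"},"force":{"type":"number"}},"required":["increments"]}

```bash
mkdir -p pics; ls
python3 - <<'E'
from plant import r,eyes
import cv2
for n in("side","top"):
    f=eyes.grab_frame(n); cv2.imwrite(f"pics/{n}0.png",f["image"][:,:,::-1])
    print({k:v for k,v in f.items() if k!="image"})
s=r.read_state(); print(s)
E
```

```text
pics
{'vertical_fov': 43.017413092814955, 'cx': 288.18543437426086, 'cy': 205.79545793983308, 'eye': array([0.43686362, 0.92068109, 0.7972039 ]), 'attitude': array([-0.06594719, -0.02229276,  0.43944198,  0.89556951])}
{'vertical_fov': 57.05737133708298, 'cx': 282.56088598556306, 'cy': 215.30857505566848, 'eye': array([0.39821973, 0.02136542, 0.79458678]), 'attitude': array([-0.69215626, -0.08321789,  0.08285726,  0.71213002])}
{'time': 0.1, 'qpos': array([-1.30000659e+00,  8.74015709e-02,  1.75229206e-01,  1.65979881e+00,
       -1.34253023e-05,  1.57081085e+00]), 'joint_vel': array([ 0.00149452, -0.0002804 ,  0.00128569,  0.00019782, -0.00094517,
       -0.0002042 ]), 'tau': array([ 2.74056147e-03, -5.21561873e+01,  4.65654874e+01,  1.59185752e-02,
        1.39685208e-04, -4.57156446e-08]), 'tcp_pos': array([ 0.14706372, -0.52976644,  0.23066402]), 'eef_rot': array([-5.81139873e-04,  9.90848918e-01,  1.34974358e-01, -8.59466661e-05]), 'ft_force': array([ 0.27361535,  0.58652027, -0.52055565]), 'moment': array([0.01336909, 0.00467687, 0.04397359]), 'gripper_force': 0.0, 'gripper_width': 0.08534377140786316}
```

View pics/side0.png

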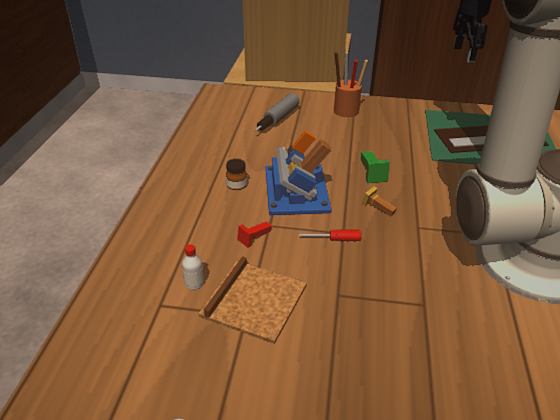

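View pics/top0.png

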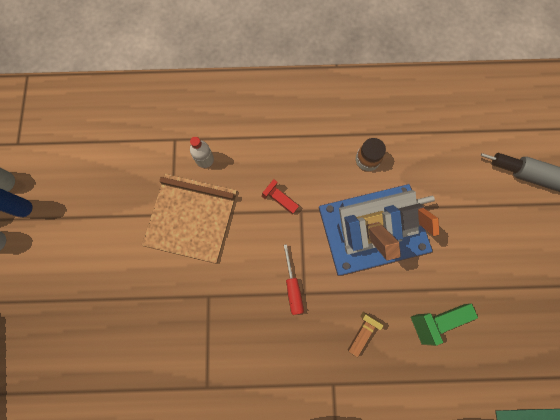

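Both pictures show the vise (side ≈(297,185), top ≈(378,230)), the pad with its dark rail (side (255,300), top (192,218)), glue (top (200,152)), dye jar (top (371,153)) and screwdriver (top (292,285)).
Stamp candidates in the top view:
- brass/wood in the vise, (380,235)
- small brass/wood, (365,335)
- red, (282,197)
- green, (445,323)

Green and red are ruled out. The larger of the other two is the one in the vise, which also fits "setting in the vise". I'll confirm that in an enlarged crop.

```bash
cat > h.py <<'E'
import numpy as np, cv2
from scipy.spatial.transform import Rotation as R
def cam(f):
    h=f["image"].shape[0]; F=h/2/np.tan(np.radians(f["vertical_fov"])/2)
    q=f["attitude"]; return f["eye"],R.from_quat([q[1],q[2],q[3],q[0]]).as_matrix(),F,f["cx"],f["cy"]
def ray(c,p):
    e,M,F,cx,cy=c; d=M@np.array([(p[0]-cx)/F,-(p[1]-cy)/F,-1.]); return d/np.linalg.norm(d)
def onplane(c,p,z):
    d=ray(c,p); return c[0]+d*(z-c[0][2])/d[2]
def tri(c1,p1,c2,p2):
    d1,d2=ray(c1,p1),ray(c2,p2); A=np.c_[d1,-d2]; t=np.linalg.lstsq(A,c2[0]-c1[0],rcond=None)[0]
    a,b=c1[0]+t[0]*d1,c2[0]+t[1]*d2; return (a+b)/2,np.linalg.norm(a-b)
def proj(c,P):
    e,M,F,cx,cy=c; v=M.T@(np.asarray(P)-e); return np.array([cx-F*v[0]/v[2],cy+F*v[1]/v[2]])
def bed(psi_deg):
    s,c=np.sin(np.radians(psi_deg)),np.cos(np.radians(psi_deg)); S,C=np.sin(np.radians(35)),np.cos(np.radians(35))
    return np.array([[c*C,-s,-c*S],[s*C,c,-s*S],[S,0,C]])
E
python3 - <<'E'
from h import *
from plant import eyes
import pickle
fs={n:eyes.grab_frame(n) for n in("side","top")}; pickle.dump(fs,open("f0.pkl","wb"))
a=fs["top"]["image"][175:285,310:450]; b=fs["side"]["image"][120:220,255:345]
cv2.imwrite("pics/ctop.png",cv2.resize(a,(770,605-5-0),interpolation=cv2.INTER_CUBIC)[:,:,::-1]) if 0 else cv2.imwrite("pics/ctop.png",cv2.resize(a,None,fx=5.4,fy=5.4,interpolation=cv2.INTER_CUBIC)[:,:,::-1])
cv2.imwrite("pics/cside.png",cv2.resize(b,None,fx=6,fy=6,interpolation=cv2.INTER_CUBIC)[:,:,::-1])
E
```

```text
(no output)
```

View pics/ctop.png

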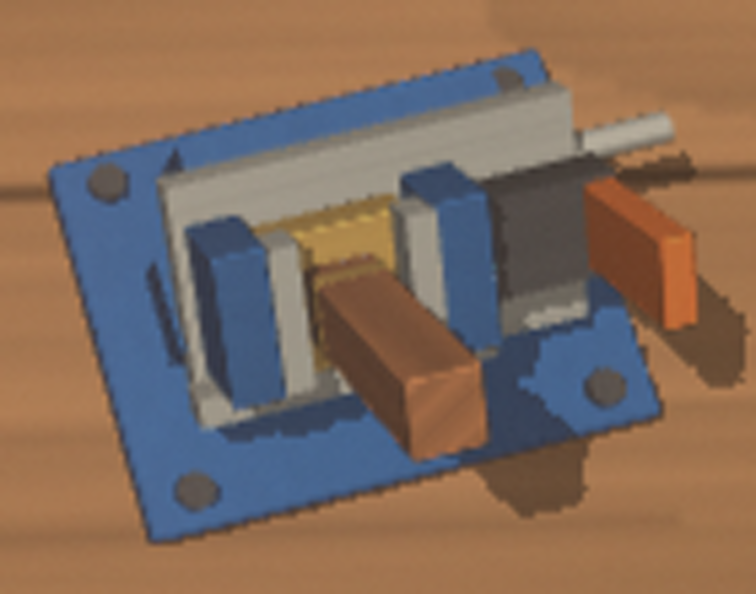

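View pics/cside.png

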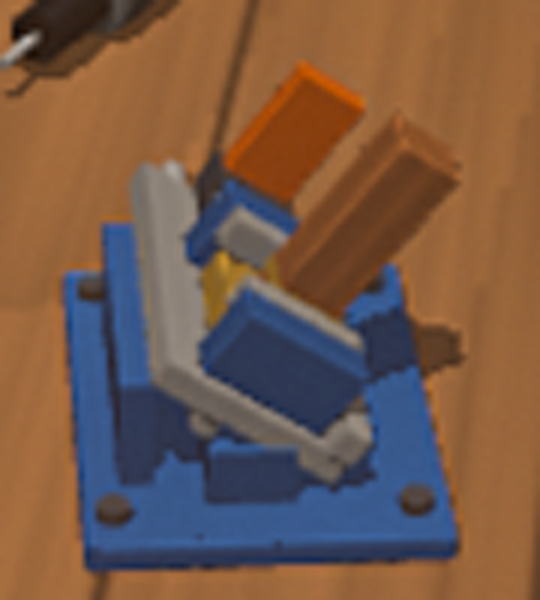

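The crops confirm it: the vise holds the large stamp, with brass foot and wooden handle (top-crop handle end corners ≈(408,378),(482,362),(485,443),(415,460)). The tab's inner top edge is at top crop (665,235)-(667,328) and side crop (303,70)-(362,106). Next I measure these.

Run:
```python
from h import *
import pickle
fs=pickle.load(open("f0.pkl","rb")); T,S=cam(fs["top"]),cam(fs["side"])
t=lambda u,v:((u+.5)/5.4-.5+310,(v+.5)/5.4-.5+175); s=lambda u,v:((u+.5)/6-.5+255,(v+.5)/6-.5+120)
np.set_printoptions(precision=4,suppress=True)
# plate corners
C=[onplane(T,t(*p),.008) for p in((50,170),(538,50),(662,410),(152,543))]
for a,b in((1,0),(2,3)): d=C[b]-C[a]; print("y edge yaw",np.degrees(np.arctan2(-d[0],d[1])),np.linalg.norm(d))
for a,b in((3,0),(2,1)): d=C[b]-C[a]; print("x edge yaw",np.degrees(np.arctan2(d[1],d[0])),np.linalg.norm(d))
P={}
for n,a,b in(("tab_in_far",(665,235),(303,70)),("tab_in_near",(667,328),(362,106)),("fix_out_far",(205,250),(243,298)),("fix_out_near",(230,408),(368,376)),("h_far+y",(408,378),(400,114)),("h_near+y",(415,460),(459,170))):
    P[n],e=tri(T,t(*a),S,s(*b)); print(n,P[n],e)
for a,b in(("tab_in_far","tab_in_near"),("fix_out_far","fix_out_near")):
    d=P[a]-P[b]; print(d,np.linalg.norm(d),np.degrees(np.arctan2(d[1],d[0])),np.degrees(np.arcsin(d[2]/np.linalg.norm(d))))
# pad
im=cv2.cvtColor(fs["top"]["image"],cv2.COLOR_RGB2HSV)
for p in((190,220),(170,230),(200,187),(240,230),(100,120)): print(p,im[p[1],p[0]])
c=fs["top"]["image"][165:275,135:250]; c2=fs["side"]["image"][250:345,195:312]
o=np.zeros((600,780,3),np.uint8); a=cv2.resize(c,None,fx=3.3,fy=3.3,interpolation=cv2.INTER_CUBIC);b=cv2.resize(c2,None,fx=3.3,fy=3.3,interpolation=cv2.INTER_CUBIC)
o[:a.shape[0],:a.shape[1]]=a;o[:b.shape[0],390:390+b.shape[1]]=b; cv2.imwrite("pics/cpad.png",o[:370,:,::-1])
```

```text
y edge yaw 12.540228227020817 0.19980293420539946
y edge yaw 12.765629366414208 0.20109077760737606
x edge yaw 12.018418317259345 0.14836611360169163
x edge yaw 12.515026419040579 0.1475688874853373
tab_in_far [ 0.5448 -0.2463  0.1269] 0.0014305463899215354
tab_in_near [ 0.5183 -0.2504  0.1094] 0.0012252615879380002
fix_out_far [ 0.5494 -0.0984  0.1094] 0.0012320438801239175
fix_out_near [ 0.5007 -0.1101  0.0702] 0.00015088984931406252
h_far+y [ 0.4957 -0.147   0.1679] 0.0025122091546538414
h_near+y [ 0.4727 -0.1539  0.1412] 0.0003448168114811058
[0.0265 0.0041 0.0175] 0.03203340849663532 8.764975385009036 33.1364332102219
[0.0487 0.0117 0.0391] 0.06355033596862393 13.533154044842956 38.01375129568388
(190, 220) [ 14 132 185]
(170, 230) [ 14 134 183]
(200, 187) [ 11 142 120]
(240, 230) [ 13 134 166]
(100, 120) [ 14 133 172]
```

View pics/cpad.png

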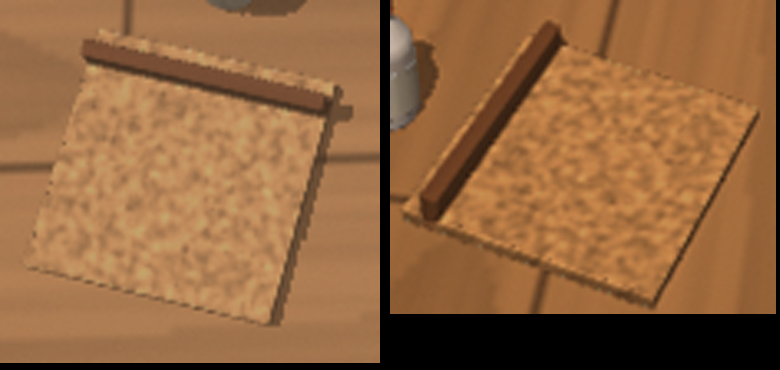

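The pad crop shows the cork corners at top crop (25,267), (272,325), (340,87), (98,30), and the dark rail sits a little in from the far edge. In the side crop the corners are at (560,40), (758,115), (655,303), (403,215).

Run:
```python
from h import *
import pickle
fs=pickle.load(open("f0.pkl","rb")); T,S=cam(fs["top"]),cam(fs["side"])
np.set_printoptions(precision=4,suppress=True)
B=bed(12.5)
m={"tab_far":([.5448,-.2463,.1269],(21,-88,75)),"tab_near":([.5183,-.2504,.1094],(-13,-88,75)),"fixf":([.5494,-.0984,.1094],(34,48.5,34)),"fixn":([.5007,-.1101,.0702],(-26,48.5,34)),"hf":([.4957,-.147,.1679],(15,13,112)),"hn":([.4727,-.1539,.1412],(-15,13,112))}
for k,(w,b) in m.items(): print(k,np.array(w)-B@np.array(b)/1e3, "in bed frame:",B.T@(np.array(w)-B@np.array(b)/1e3)*1e3)
# handle end quad from top only, on nothing: compare predicted pixels later
for nm,c,sc in(("top",T,[(25,267),(272,325),(338,87),(98,30)]),("side",S,[(758,115),(655,303),(403,213),(548,25)])):
    f=(lambda p:((p[0]+.5)/3.3-.5+135,(p[1]+.5)/3.3-.5+165)) if nm=="top" else (lambda p:((p[0]-390+.5)/3.3-.5+195,(p[1]+.5)/3.3-.5+250))
    Q=np.array([onplane(c,f(p),.010)[:2] for p in sc]); print(nm,Q.tolist(),"centre",Q.mean(0))
    for i in range(4):
        d=Q[(i+1)%4]-Q[i]; print(np.linalg.norm(d),np.degrees(np.arctan2(d[1],d[0])))
for p in ((100,67),(325,112)): print("rail base top", onplane(T,((p[0]+.5)/3.3-.5+135,(p[1]+.5)/3.3-.5+165),.010))
for p in ((438,218),(563,45)): print("rail base side", onplane(S,((p[0]-390+.5)/3.3-.5+195,(p[1]+.5)/3.3-.5+250),.010))
```

```text
tab_far [ 0.551  -0.1548  0.0534] in bed frame: [ 443.8142 -270.378  -245.5501]
tab_near [ 0.5516 -0.1529  0.0554] in bed frame: [ 445.8567 -268.6452 -244.5368]
fixf [ 0.5517 -0.1476  0.062 ] in bed frame: [ 450.6776 -263.4795 -239.8222]
fixn [ 0.551  -0.1486  0.0573] in bed frame: [ 447.1719 -264.3615 -243.2094]
hf [ 0.5492 -0.1484  0.0676] in bed frame: [ 451.6694 -263.8046 -233.7974]
hn [ 0.5502 -0.15    0.0581] in bed frame: [ 446.7377 -265.563  -241.9326]
top [[0.5308801082718296, 0.3088657999051378], [0.490448398197477, 0.1547502525121965], [0.6421644776911449, 0.11407392435964504], [0.6854473755378016, 0.27017464965100957]] centre [0.5872 0.212 ]
0.15933086683929903 -104.70008803411403
0.1570742895858613 -15.008500955710334
0.1619902641595913 74.50261237179984
0.15933626460432015 165.94654637171834
side [[0.4907797864551013, 0.1652590627269508], [0.531005048974772, 0.3149133212893621], [0.6845707186981891, 0.27399882438790246], [0.6343252900390232, 0.1068295293638174]] centre [0.5852 0.2153]
0.15496602482686805 74.95517095579488
0.15892265720878562 -14.91875511851884
0.17455708607785855 -106.72899837030495
0.15498168268603632 157.85144653076011
rail base top [0.6601 0.2678 0.01  ]
rail base top [0.6257 0.1224 0.01  ]
rail base side [0.6638 0.2745 0.01  ]
rail base side [0.6211 0.1235 0.01  ]
```

```bash
cat >> h.py <<'E'
np.set_printoptions(precision=4,suppress=True)
O=np.array([.551,-.149,.055]); PSI=12.5; BM=bed(PSI)
def bedpt(x,y,z): return O+BM@np.array([x,y,z])/1e3
RT=np.c_[BM[:,0],-BM[:,1],-BM[:,2]]   # tool axes when facing bed
def down(yaw):
    s,c=np.sin(np.radians(yaw)),np.cos(np.radians(yaw)); return np.array([[c,s,0],[s,-c,0],[0,0,-1.]])
def delta(p,Rm):
    from plant import r
    s=r.read_state(); q=s["eef_rot"]; R0=R.from_quat([q[1],q[2],q[3],q[0]]).as_matrix()
    print("t",round(s["time"],2),"tcp",s["tcp_pos"],"F",s["ft_force"],"w",s["gripper_width"])
    print("bed tcp mm",BM.T@(s["tcp_pos"]-O)*1e3,"slide",R0.T@(p-s["tcp_pos"]),"rot",np.degrees(R.from_matrix(R0.T@Rm).as_rotvec()))
E
python3 - <<'E'
from h import *
import pickle
fs=pickle.load(open("f0.pkl","rb")); T,S=cam(fs["top"]),cam(fs["side"])
for n,b in (("lip_far",(34,18,34)),("lip_near",(-26,18,34)),("h-y far",(15,-13,112)),("h+y near",(-15,13,112)),("tab out far",(21,-103,75)),("tab in near",(-13,-91,75)),("tab in far",(21,-91,75))):
    a=proj(T,bedpt(*b));c=proj(S,bedpt(*b)); print(n,(a-(310,175)+.5)*5.4,(c-(255,120)+.5)*6)
print("cup",onplane(S,(347,113),0),"cup top at .1",onplane(S,(347,85),.1), "pens z.15",onplane(S,(340,55),.17))
print(bedpt(4,-97,125)); delta(bedpt(4,-97,125),RT)
E
```

```text
lip_far [292.7112 233.7302] [239.8088 268.7264]
lip_near [313.8517 388.1591] [359.3514 336.8796]
h-y far [479.5445 354.8236] [388.8728 107.9664]
h+y near [409.3433 458.87  ] [457.2859 178.6457]
tab out far [693.1346 226.1465] [296.6992  55.5482]
tab in near [664.3358 327.0194] [363.6909 108.8124]
tab in far [658.3635 234.8709] [299.668   69.8884]
cup [ 0.4465 -0.6035  0.    ] cup top at .1 [ 0.4545 -0.5918  0.1   ] pens z.15 [ 0.4846 -0.6475  0.17  ]
[ 0.5052 -0.2585  0.1597]
t 0.2 tcp [ 0.1471 -0.5298  0.2309] F [ 0.3475  0.4136 -0.1632] w 0.08580190287030123
bed tcp mm [-289.6753 -284.3512  417.508 ] slide [ 0.4176 -0.1655  0.0713] rot [-0.9696 34.9939  2.9075]
```

Call:
{"api": "carry_out", "payload": {"increments": [{"gripper":1,"slide":[0.04,-0.02,0],"delta_rot":[0,0,1]},{"gripper":1,"slide":[0.09,-0.04,0],"delta_rot":[0,8,2]},{"gripper":1,"slide":[0.14,-0.06,0],"delta_rot":[0,17,2.5]},{"gripper":1,"slide":[0.19,-0.08,0],"delta_rot":[-1,26,3]},{"gripper":1,"slide":[0.24,-0.1,0],"delta_rot":[-1,35,3]}]}}

```text
time: 0.82
tcp_pos: [0.3528, -0.3684, 0.2318]
eef_rot: [-0.032, 0.947, 0.103, 0.302]
ft_force: [0.8, -0.3, -0.2]
gripper_width: 0.0856
gripper_force: 0.0
```

Run:
```python
from h import *
delta(bedpt(4,-98,125),RT)
```

```text
t 0.82 tcp [ 0.3528 -0.3684  0.2318] F [ 0.8258 -0.3193 -0.1562] w 0.08558421703422005
bed tcp mm [ -95.9766 -171.2522  283.0841] slide [ 0.0991 -0.0736  0.1585] rot [ 0.1161 -0.3131 -0.0385]
```

Call:
{"api": "carry_out", "payload": {"increments": [{"gripper":1,"slide":[0.04,-0.025,0.03],"delta_rot":[0,0,0]},{"gripper":1,"slide":[0.08,-0.05,0.06],"delta_rot":[0,-0.3,0]},{"gripper":1,"slide":[0.099,-0.074,0.1],"delta_rot":[0,-0.3,0]},{"gripper":1,"slide":[0.099,-0.074,0.14],"delta_rot":[0,-0.3,0]},{"gripper":1,"slide":[0.099,-0.074,0.158],"delta_rot":[0,-0.3,0]}]}}

```text
time: 1.45
tcp_pos: [0.5038, -0.2587, 0.1564]
eef_rot: [-0.033, 0.949, 0.104, 0.296]
ft_force: [-1.0, -0.4, 0.1]
gripper_width: 0.0855
gripper_force: 0.0
```

Run:
```python
from h import *
from plant import eyes
delta(bedpt(4,-98,48),RT)
f=eyes.grab_frame("top"); g=eyes.grab_frame("side")
o=np.hstack([cv2.resize(f["image"][165:285,320:460],None,fx=2.8,fy=2.8,interpolation=2),cv2.resize(g["image"][90:210,255:395],None,fx=2.8,fy=2.8,interpolation=2)])
cv2.imwrite("pics/m1.png",o[:,:,::-1])
```

```text
t 1.45 tcp [ 0.5038 -0.2587  0.1564] F [-0.9722 -0.4167  0.0848] w 0.085536595088374
bed tcp mm [  0.9688 -96.8409 123.1236] slide [0.0035 0.0012 0.0751] rot [-0.0391  0.3704 -0.0171]
```

View pics/m1.png

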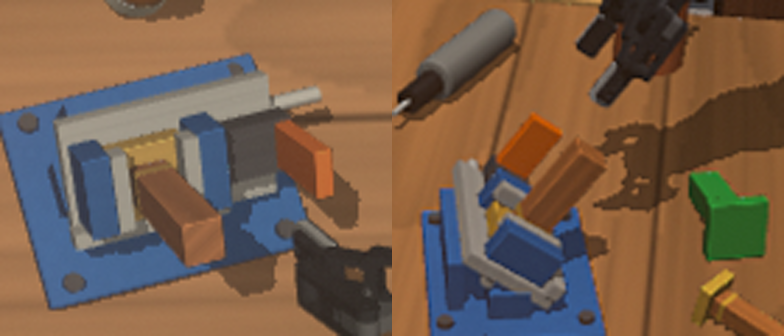

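The picture shows the open gripper still short of the tab on the robot side, with its left fingertip at top crop (300,230) and side crop (600,100). I'll check that against the reported pose.

Run:
```python
from h import *
from plant import eyes
for k in range(1):
    f=eyes.grab_frame("top"); g=eyes.grab_frame("side")
    for y in(-97+48,-97-48): 
        for z in (123,136): print(y,z,(proj(cam(f),bedpt(1,y,z))-(320,165))*2.8,(proj(cam(g),bedpt(1,y,z))-(255,90))*2.8+(392,0))
delta(bedpt(4,-98,48),RT)
cv2.imwrite("pics/m2.png",np.hstack([cv2.resize(f["image"][165:285,320:460],None,fx=2.8,fy=2.8,interpolation=2),cv2.resize(g["image"][90:210,255:395],None,fx=2.8,fy=2.8,interpolation=2)])[:,:,::-1])
```

```text
-49 123 [286.761 224.315] [587.3411 110.1294]
-49 136 [297.275  233.6961] [596.7022  99.025 ]
-145 123 [438.9371 185.5846] [573.2587  57.6307]
-145 136 [452.2468 194.1574] [582.0363  46.9137]
t 1.65 tcp [ 0.5033 -0.2602  0.1588] F [ 0.4667 -0.3107 -0.1811] w 0.08509532315134942
bed tcp mm [  1.6903 -98.2685 125.5832] slide [ 0.0027 -0.0004  0.0776] rot [ 0.0793  0.3006 -0.0455]
```

View pics/m2.png

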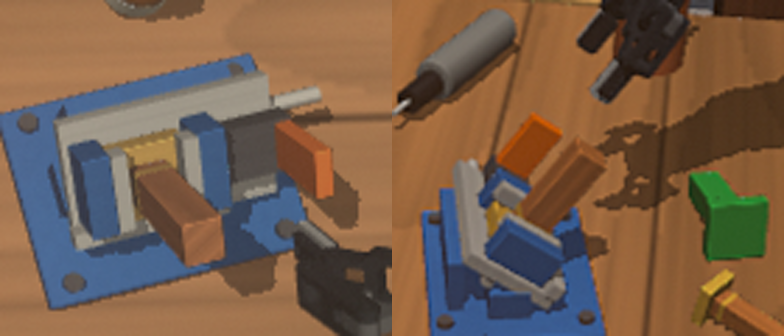

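The fingertips appear where the reported pose predicts, with the open tips 13 mm back. The tab at top crop (305,165) lies straight ahead of the tool, so I advance and grip it.

Call:
{"api": "carry_out", "payload": {"increments": [{"gripper":1,"slide":[0.003,0,0.03],"delta_rot":[0,0.3,0]},{"gripper":1,"slide":[0.003,0,0.06],"delta_rot":[0,0.3,0]},{"gripper":1,"slide":[0.003,0,0.083],"delta_rot":[0,0.3,0]},{"gripper":0.3,"slide":[0.003,0,0.083],"delta_rot":[0,0.3,0]},{"gripper":0.3,"slide":[0.003,0,0.083],"delta_rot":[0,0.3,0]}], "force": 25}}

```text
time: 2.28
tcp_pos: [0.552, -0.2505, 0.0937]
eef_rot: [-0.031, 0.948, 0.103, 0.3]
ft_force: [-0.7, 0.2, 0.6]
gripper_width: 0.0515
gripper_force: 0.0
```

Call:
{"api": "carry_out", "payload": {"increments": [{"gripper":0,"slide":[0,0,0],"delta_rot":[0,0,0]},{"gripper":0,"slide":[0,0,0],"delta_rot":[0,0,0]},{"gripper":0,"slide":[0,0,0],"delta_rot":[0,0,0]},{"gripper":0,"slide":[0,0,0],"delta_rot":[0,0,0]}]}}

```text
time: 2.78
tcp_pos: [0.552, -0.2499, 0.0931]
eef_rot: [-0.032, 0.948, 0.103, 0.299]
ft_force: [-6.8, 0.0, 6.0]
gripper_width: 0.0116
gripper_force: 28.7
```

Run:
```python
from h import *
delta(bedpt(4,-132,42),RT)
```

```text
t 2.77 tcp [ 0.552  -0.2499  0.0931] F [-6.7855  0.0201  5.957 ] w 0.011649320283663597
bed tcp mm [  4.7944 -98.7755  43.1511] slide [-0.0008  0.0332  0.0012] rot [ 0.1356 -0.0537 -0.0473]
```

Call:
{"api": "carry_out", "payload": {"increments": [{"gripper":0,"slide":[0,0.007,0],"delta_rot":[0,0,0]},{"gripper":0,"slide":[0,0.014,0],"delta_rot":[0,0,0]},{"gripper":0,"slide":[0,0.021,0],"delta_rot":[0,0,0]},{"gripper":0,"slide":[0,0.027,0],"delta_rot":[0,0,0]},{"gripper":0,"slide":[0,0.029,0],"delta_rot":[0,0,0]}]}}

```text
time: 3.4
tcp_pos: [0.5582, -0.2781, 0.0931]
eef_rot: [-0.032, 0.948, 0.103, 0.299]
ft_force: [-8.4, 3.5, 8.8]
gripper_width: 0.0113
gripper_force: 29.1
```

Call:
{"api": "carry_out", "payload": {"increments": [{"gripper":0,"slide":[0,0.002,0],"delta_rot":[0,0,0]},{"gripper":0,"slide":[0,0.003,0],"delta_rot":[0,0,0]},{"gripper":0,"slide":[0,0.003,0],"delta_rot":[0,0,0]}]}}

```text
time: 3.78
tcp_pos: [0.5586, -0.2797, 0.0931]
eef_rot: [-0.033, 0.948, 0.103, 0.299]
ft_force: [-11.9, 9.9, 11.0]
gripper_width: 0.012
gripper_force: 29.6
```

Run:
```python
from h import *
from plant import r
delta(bedpt(4,-132,42),RT); print("F bed",BM.T@r.read_state()["ft_force"])
```

```text
t 3.77 tcp [ 0.5586 -0.2797  0.0931] F [-11.8628   9.9336  11.0378] w 0.01201717507835253
bed tcp mm [   4.74   -129.2098   43.1787] slide [-0.0007  0.0028  0.0012] rot [-0.0529 -0.0633 -0.0647]
F bed [-1.3949 12.2657 14.4514]
```

Call:
{"api": "carry_out", "payload": {"increments": [{"gripper":0,"slide":[0,0.002,0],"delta_rot":[0,0,0]},{"gripper":0,"slide":[0,0.003,0],"delta_rot":[0,0,0]},{"gripper":0,"slide":[0,0.003,0],"delta_rot":[0,0,0]}]}}

```text
time: 4.15
tcp_pos: [0.5587, -0.2796, 0.093]
eef_rot: [-0.036, 0.948, 0.104, 0.299]
ft_force: [-23.0, 25.5, 19.8]
gripper_width: 0.0116
gripper_force: 33.2
```

Run:
```python
from h import *
from plant import r
delta(bedpt(4,-132,42),RT); print("F bed",BM.T@r.read_state()["ft_force"])
```

```text
t 4.15 tcp [ 0.5587 -0.2796  0.093 ] F [-23.0483  25.4775  19.7752] w 0.011615555171125252
bed tcp mm [   4.7868 -129.2116   43.0626] slide [-0.0008  0.0028  0.001 ] rot [-0.4032 -0.0952 -0.0876]
F bed [-2.5728 29.8621 25.9426]
```

Call:
{"api": "carry_out", "payload": {"increments": [{"gripper":0,"slide":[0,-0.004,0],"delta_rot":[0,0,0]},{"gripper":0.5,"slide":[0,-0.004,0],"delta_rot":[0,0,0]},{"gripper":1,"slide":[0,-0.004,0],"delta_rot":[0,0,0]},{"gripper":1,"slide":[0,-0.004,0],"delta_rot":[0,0,0]},{"gripper":1,"slide":[0,-0.004,-0.01],"delta_rot":[0,0,0]}]}}

```text
time: 4.78
tcp_pos: [0.5527, -0.2809, 0.0996]
eef_rot: [-0.033, 0.948, 0.103, 0.298]
ft_force: [0.4, -0.6, 0.2]
gripper_width: 0.0826
gripper_force: 0.0
```

Call:
{"api": "carry_out", "payload": {"increments": [{"gripper":1,"slide":[0,0,-0.03],"delta_rot":[0,0,0]},{"gripper":1,"slide":[0,0,-0.07],"delta_rot":[0,0,0]},{"gripper":1,"slide":[0,0,-0.11],"delta_rot":[0,0,0]},{"gripper":1,"slide":[0,0,-0.12],"delta_rot":[0,0,0]}]}}

```text
time: 5.28
tcp_pos: [0.4855, -0.297, 0.2019]
eef_rot: [-0.03, 0.948, 0.103, 0.3]
ft_force: [-0.1, -1.0, 0.1]
gripper_width: 0.0856
gripper_force: 0.0
```

Run:
```python
from h import *
from plant import eyes
delta(bedpt(0,-1,62),RT)
f=eyes.grab_frame("top"); g=eyes.grab_frame("side")
cv2.imwrite("pics/m3.png",np.hstack([cv2.resize(f["image"][165:285,320:460],None,fx=2.8,fy=2.8,interpolation=2),cv2.resize(g["image"][90:210,255:395],None,fx=2.8,fy=2.8,interpolation=2)])[:,:,::-1])
for p in((15,12,112),(-15,12,112),(15,-14,112),(-15,-14,112)):print(p,(proj(cam(f),bedpt(*p))-(320,165))*2.8,(proj(cam(g),bedpt(*p))-(255,90))*2.8+(392,0))
```

```text
t 5.28 tcp [ 0.4855 -0.297   0.2019] F [-0.1469 -1.0013  0.1283] w 0.08559420571368202
bed tcp mm [   5.6723 -130.3229  175.4023] slide [-0.0059 -0.1299  0.1127] rot [ 0.3044 -0.1465  0.0077]
(15, 12, 112) [179.2776 220.6929] [575.8668 148.3914]
(-15, 12, 112) [184.4269 264.1307] [603.8298 165.337 ]
(15, -14, 112) [220.8483 210.1791] [571.9247 132.3781]
(-15, -14, 112) [225.2819 253.7037] [599.4759 149.2068]
```

View pics/m3.png

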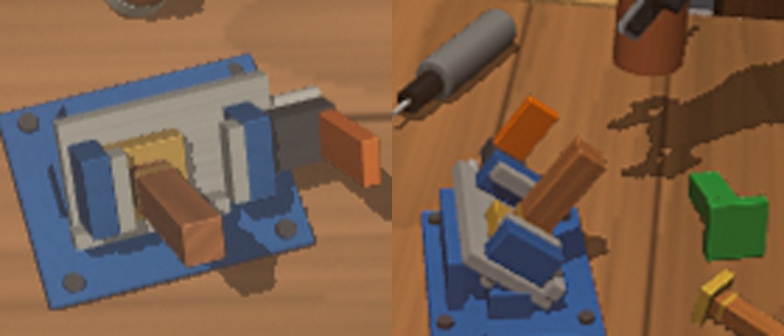

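The jaw is open: the tab has moved to top crop (350,148), the brass foot's free side is visible at (185,145), and the handle end at (205,237) matches the prediction. Next I reach for the handle.

Call:
{"api": "carry_out", "payload": {"increments": [{"gripper":1,"slide":[-0.002,-0.04,0],"delta_rot":[0,0,0]},{"gripper":1,"slide":[-0.004,-0.09,0],"delta_rot":[0,0,0]},{"gripper":1,"slide":[-0.006,-0.13,0],"delta_rot":[0.3,0,0]},{"gripper":1,"slide":[-0.006,-0.13,0.02],"delta_rot":[0.3,0,0]},{"gripper":1,"slide":[-0.006,-0.13,0.03],"delta_rot":[0.3,0,0]}]}}

```text
time: 6.0
tcp_pos: [0.47, -0.1653, 0.1684]
eef_rot: [-0.035, 0.948, 0.104, 0.298]
ft_force: [-0.9, 0.0, -0.2]
gripper_width: 0.0856
gripper_force: 0.0
```

Run:
```python
from h import *
delta(bedpt(0,-1,62),RT)
```

```text
t 6.0 tcp [ 0.47   -0.1653  0.1684] F [-0.9064  0.0347 -0.1917] w 0.0855755600073969
bed tcp mm [ -2.5988   1.6615 140.2725] slide [0.0027 0.0031 0.0783] rot [-0.3124  0.068  -0.0328]
```

Call:
{"api": "carry_out", "payload": {"increments": [{"gripper":1,"slide":[0.002,0.001,0.02],"delta_rot":[0,0,0]},{"gripper":1,"slide":[0.002,0.002,0.045],"delta_rot":[0,0,0]},{"gripper":1,"slide":[0.002,0.002,0.07],"delta_rot":[0,0,0]},{"gripper":1,"slide":[0.002,0.002,0.077],"delta_rot":[0,0,0]},{"gripper":1,"slide":[0.002,0.002,0.077],"delta_rot":[0,0,0]}]}}

```text
time: 6.62
tcp_pos: [0.5148, -0.158, 0.1078]
eef_rot: [-0.035, 0.948, 0.104, 0.298]
ft_force: [0.6, 1.1, 0.6]
gripper_width: 0.0851
gripper_force: 0.0
```

Run:
```python
from h import *
delta(bedpt(0,-1,62),RT)
```

```text
t 6.62 tcp [ 0.5148 -0.158   0.1078] F [0.6257 1.1293 0.6176] w 0.08512877518807332
bed tcp mm [-0.193  -0.9272 64.6519] slide [0.0002 0.0001 0.0027] rot [-0.2601  0.0596 -0.0722]
```

Call:
{"api": "carry_out", "payload": {"increments": [{"gripper":0.45,"slide":[0,0,0],"delta_rot":[0,0,0]},{"gripper":0.45,"slide":[0,0,0],"delta_rot":[0,0,0]},{"gripper":0.2,"slide":[0,0,0],"delta_rot":[0,0,0]},{"gripper":0.2,"slide":[0,0,0],"delta_rot":[0,0,0]},{"gripper":0.2,"slide":[0,0,0],"delta_rot":[0,0,0]}], "force": 40}}

```text
time: 7.25
tcp_pos: [0.5151, -0.1582, 0.1091]
eef_rot: [-0.034, 0.948, 0.104, 0.299]
ft_force: [-5.4, 1.1, 5.1]
gripper_width: 0.0258
gripper_force: 39.6
```

Run:
```python
from h import *
from plant import r
delta(bedpt(0,-1,62),RT);s=r.read_state(); print("F bed",BM.T@s["ft_force"],s["moment"],s["gripper_force"])
```

```text
t 7.25 tcp [ 0.5151 -0.1582  0.1091] F [-5.4009  1.1063  5.0784] w 0.025752289343622593
bed tcp mm [ 0.695  -1.2316 65.5862] slide [-0.0007 -0.0002  0.0036] rot [-0.1737 -0.0383 -0.0454]
F bed [-1.2103  2.249   7.047 ] [-0.0172  0.8583  0.0395] 39.586527943611145
```

Call:
{"api": "carry_out", "payload": {"increments": [{"gripper":0.2,"slide":[0,0,-0.0012],"delta_rot":[0,0,0]},{"gripper":0.2,"slide":[0,0.004,-0.0015],"delta_rot":[0,0,0]},{"gripper":0.2,"slide":[0,0.008,-0.0015],"delta_rot":[0,0,0]}]}}

```text
time: 7.62
tcp_pos: [0.5161, -0.1653, 0.1095]
eef_rot: [-0.036, 0.948, 0.104, 0.299]
ft_force: [3.2, 4.3, -2.2]
gripper_width: 0.0255
gripper_force: 40.0
```

Run:
```python
from h import *
from plant import r
delta(bedpt(0,-1,62),RT);s=r.read_state(); print("F bed",BM.T@s["ft_force"],s["moment"],s["gripper_force"])
```

```text
t 7.62 tcp [ 0.5161 -0.1653  0.1095] F [ 3.2341  4.3442 -2.2133] w 0.025510196321632907
bed tcp mm [ 0.4189 -8.3927 66.1988] slide [-0.0004 -0.0074  0.0042] rot [-0.3206 -0.0423 -0.0375]
F bed [ 2.0871  3.5413 -4.1634] [ 0.7147 -0.0203  0.2994] 40.01730144023895
```

Forces are light. I continue to about 17 mm of shift, then lift straight out.

Call:
{"api": "carry_out", "payload": {"increments": [{"gripper":0.2,"slide":[0,0.004,0],"delta_rot":[0,0,0]},{"gripper":0.2,"slide":[0,0.009,0],"delta_rot":[0,0,0]},{"gripper":0.2,"slide":[0,0.0095,0],"delta_rot":[0,0,0]},{"gripper":0.2,"slide":[0,0.0095,-0.002],"delta_rot":[0,0,0]},{"gripper":0.2,"slide":[0,0.0095,-0.005],"delta_rot":[0,0,0]}]}}

```text
time: 8.25
tcp_pos: [0.5154, -0.1756, 0.1134]
eef_rot: [-0.035, 0.948, 0.104, 0.299]
ft_force: [6.0, 1.7, -3.8]
gripper_width: 0.0255
gripper_force: 39.7
```

Run:
```python
from h import *
from plant import r
delta(bedpt(0,-18,62),RT);s=r.read_state(); print("F bed",BM.T@s["ft_force"],s["moment"],s["gripper_force"])
```

```text
t 8.25 tcp [ 0.5154 -0.1756  0.1134] F [ 6.0373  1.6746 -3.8435] w 0.0255170531617629
bed tcp mm [  0.3164 -18.2576  71.1273] slide [-0.0003 -0.0002  0.0091] rot [-0.2521 -0.0212 -0.0349]
F bed [ 2.9206  0.3282 -6.7371] [ 0.0795 -0.336  -0.0631] 39.72573637962341
```

Call:
{"api": "carry_out", "payload": {"increments": [{"gripper":0.2,"slide":[0,0,-0.004],"delta_rot":[0,0,0]},{"gripper":0.2,"slide":[0,0,-0.009],"delta_rot":[0,0,0]},{"gripper":0.2,"slide":[0,0,-0.015],"delta_rot":[0,0,0]}]}}

```text
time: 8.62
tcp_pos: [0.5058, -0.1776, 0.1247]
eef_rot: [-0.035, 0.948, 0.104, 0.297]
ft_force: [-0.3, -0.5, -5.9]
gripper_width: 0.0255
gripper_force: 40.1
```

Run:
```python
from h import *
from plant import r
delta(bedpt(0,-18,62),RT);s=r.read_state(); print("F bed",BM.T@s["ft_force"],s["moment"],s["gripper_force"])
```

```text
t 8.62 tcp [ 0.5058 -0.1776  0.1247] F [-0.2583 -0.4942 -5.8882] w 0.02553908862891052
bed tcp mm [ -1.1848 -18.169   85.9697] slide [ 0.0012 -0.0001  0.024 ] rot [-0.2543  0.1432 -0.1089]
F bed [-3.6715 -0.4265 -4.6173] [-0.2809  1.2663 -0.0065] 40.0721275806427
```

Call:
{"api": "carry_out", "payload": {"increments": [{"gripper":0.2,"slide":[0,0,-0.02],"delta_rot":[0,0,0]},{"gripper":0.2,"slide":[0,0,-0.035],"delta_rot":[0,0,0]},{"gripper":0.2,"slide":[0,0,-0.055],"delta_rot":[0,0,0]},{"gripper":0.2,"slide":[0,0,-0.075],"delta_rot":[0,0,0]},{"gripper":0.2,"slide":[0,0,-0.09],"delta_rot":[0,0,0]}], "force": 70}}

```text
time: 9.25
tcp_pos: [0.4558, -0.1896, 0.2004]
eef_rot: [-0.034, 0.948, 0.104, 0.299]
ft_force: [-0.4, -0.5, -5.1]
gripper_width: 0.0256
gripper_force: 73.2
```

Run:
```python
from h import *
from plant import r
# above pad, 20 mm short of the rail, upright
c=np.array([.587,.213]); u=np.array([np.cos(np.radians(-15)),np.sin(np.radians(-15))])
p=c+u*.007
delta(np.r_[p,.065+.01+.1],down(-15))
```

```text
t 9.25 tcp [ 0.4558 -0.1896  0.2004] F [-0.362  -0.5352 -5.1214] w 0.025636788579013917
bed tcp mm [  0.1144 -19.0689 177.4791] slide [ 0.1664 -0.3612  0.1489] rot [ -8.5803 -34.2666  26.62  ]
```

Call:
{"api": "carry_out", "payload": {"increments": [{"gripper":0.2,"slide":[0.008,0,-0.012],"delta_rot":[0,-8,0]},{"gripper":0.2,"slide":[0.017,0,-0.025],"delta_rot":[0,-17,0]},{"gripper":0.2,"slide":[0.017,0,-0.025],"delta_rot":[0,-26,0]},{"gripper":0.2,"slide":[0.017,0,-0.025],"delta_rot":[0,-35,0]},{"gripper":0.2,"slide":[0.017,0,-0.025],"delta_rot":[0,-35,0]}]}}

```text
time: 9.88
tcp_pos: [0.4579, -0.1891, 0.2278]
eef_rot: [-0.003, 0.994, 0.111, -0.002]
ft_force: [0.0, -0.4, -5.9]
gripper_width: 0.0253
gripper_force: 73.0
```

Run:
```python
from h import *
c=np.array([.587,.213]); u=np.array([np.cos(np.radians(-15)),np.sin(np.radians(-15))])
delta(np.r_[c+u*.007,.2],down(-15))
```

```text
t 9.88 tcp [ 0.4579 -0.1891  0.2278] F [ 0.0248 -0.3966 -5.8582] w 0.025289883235130102
bed tcp mm [ 17.5276 -18.9742 198.7057] slide [ 0.2207 -0.3604  0.0294] rot [-0.3167  0.2806 27.6979]
```

Call:
{"api": "carry_out", "payload": {"increments": [{"gripper":0.2,"slide":[0.025,-0.04,0],"delta_rot":[0,0,3]},{"gripper":0.2,"slide":[0.05,-0.08,0],"delta_rot":[0,0,9]},{"gripper":0.2,"slide":[0.075,-0.12,0],"delta_rot":[0,0,15]},{"gripper":0.2,"slide":[0.1,-0.165,0],"delta_rot":[-0.3,0.3,21]},{"gripper":0.2,"slide":[0.125,-0.21,0],"delta_rot":[-0.3,0.3,27]}]}}

```text
time: 10.5
tcp_pos: [0.5168, -0.0554, 0.2316]
eef_rot: [-0.03, 0.997, -0.068, 0.005]
ft_force: [-0.1, 0.5, -4.8]
gripper_width: 0.0252
gripper_force: 73.5
```

Run:
```python
from h import *
c=np.array([.587,.213]); u=np.array([np.cos(np.radians(-15)),np.sin(np.radians(-15))])
delta(np.r_[c+u*.007,.2],down(-15))
```

```text
t 10.5 tcp [ 0.5168 -0.0554  0.2316] F [-0.1391  0.5388 -4.8063] w 0.025195232126232505
bed tcp mm [ 90.5538  98.8189 152.1763] slide [ 0.0396 -0.2722  0.0482] rot [-3.4392 -0.1091  7.1584]
```

Call:
{"api": "carry_out", "payload": {"increments": [{"gripper":0.2,"slide":[0,0,0],"delta_rot":[0,0,0]},{"gripper":0.2,"slide":[0,0,0],"delta_rot":[0,0,0]}]}}

```text
time: 10.75
tcp_pos: [0.5161, -0.0573, 0.2313]
eef_rot: [-0.028, 0.997, -0.07, 0.004]
ft_force: [-0.3, 0.5, -4.9]
gripper_width: 0.0254
gripper_force: 73.4
```

Run:
```python
from h import *
c=np.array([.587,.213]); u=np.array([np.cos(np.radians(-15)),np.sin(np.radians(-15))])
delta(np.r_[c+u*.007,.2],down(-15))
```

```text
t 10.75 tcp [ 0.5161 -0.0573  0.2313] F [-0.3046  0.5407 -4.9294] w 0.02541615815215975
bed tcp mm [ 89.4934  97.0741 152.5563] slide [ 0.0392 -0.2745  0.0471] rot [-3.2686 -0.0035  6.9611]
```

Call:
{"api": "carry_out", "payload": {"increments": [{"gripper":0.2,"slide":[0.005,-0.035,0],"delta_rot":[-1,0,2]},{"gripper":0.2,"slide":[0.01,-0.07,0],"delta_rot":[-2,0,4]},{"gripper":0.2,"slide":[0.015,-0.105,0],"delta_rot":[-3,0,6]},{"gripper":0.2,"slide":[0.02,-0.14,0.003],"delta_rot":[-3.3,0,7]},{"gripper":0.2,"slide":[0.02,-0.14,0.003],"delta_rot":[-3.3,0,7]}]}}

```text
time: 11.38
tcp_pos: [0.5304, -0.0729, 0.2356]
eef_rot: [-0.025, 0.996, -0.081, -0.0]
ft_force: [-0.2, -0.6, -5.1]
gripper_width: 0.0253
gripper_force: 73.5
```

Run:
```python
from h import *
c=np.array([.587,.213]); u=np.array([np.cos(np.radians(-15)),np.sin(np.radians(-15))])
delta(np.r_[c+u*.007,.2],down(-15))
```

```text
t 11.38 tcp [ 0.5304 -0.0729  0.2356] F [-0.2274 -0.6474 -5.1023] w 0.025346657797792525
bed tcp mm [100.6264  78.7744 150.0533] slide [ 0.017  -0.2885  0.0498] rot [-2.796   0.4006  5.7311]
```

Run:
```python
from h import *
from plant import r,eyes
s=r.read_state(); print(s["qpos"],s["joint_vel"],s["tau"])
f=eyes.grab_frame("side"); cv2.imwrite("pics/m4.png",f["image"][:,:,::-1])
```

```text
[-0.1627  0.0575  0.1525  1.6704  0.0491  3.1406] [-0.0508 -0.0004  0.0002 -0.003  -0.0248 -0.0025] [  0.4348 -52.7299  49.2261   0.055    0.2399   0.0006]
```

View pics/m4.png

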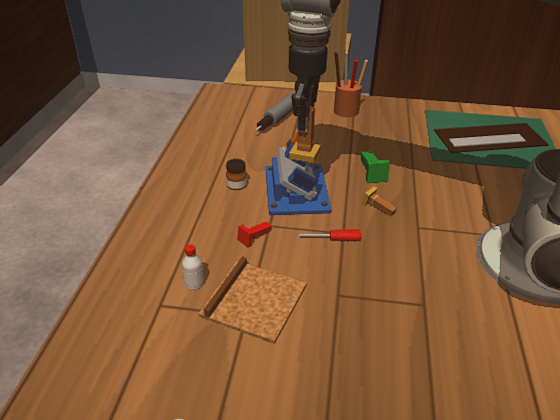

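The picture shows the stamp held upright near the vise, with its foot at (303,150), and no collision. The last joint is at its 3.14 limit, so yaw −15° can't be reached. The foot is square, so I'll place it a quarter turn round, at yaw +75°, turning the other way.

```bash
cat >> h.py <<'E'
PC=np.array([.587,.213]); PU=np.array([np.cos(np.radians(-15)),np.sin(np.radians(-15))])
E
python3 - <<'E'
from h import *
import pickle
T=cam(pickle.load(open("f0.pkl","rb"))["top"])
for p in((203,164),): g=onplane(T,p,0)[:2]-PC; print("glue in pad",g@PU, g@np.array([-PU[1],PU[0]]))
delta(np.r_[PC+PU*.007,.2],down(75))
E
```

```text
glue in pad 0.12400869169517062 0.009145021916556374
t 11.43 tcp [ 0.5303 -0.0731  0.2357] F [-0.2567 -0.298  -5.4653] w 0.02508115068173464
bed tcp mm [100.5303  78.5611 150.1705] slide [ 0.0169 -0.2887  0.0497] rot [ -2.459   -1.8493 -84.2709]
```

Call:
{"api": "carry_out", "payload": {"increments": [{"gripper":0.2,"slide":[0,0,0],"delta_rot":[0,0,-9]},{"gripper":0.2,"slide":[0,0,0],"delta_rot":[0,0,-18]},{"gripper":0.2,"slide":[0,0,0],"delta_rot":[0,0,-27]},{"gripper":0.2,"slide":[0,0,0],"delta_rot":[0,0,-36]},{"gripper":0.2,"slide":[0,0,0],"delta_rot":[0,0,-45]}]}}

```text
time: 12.05
tcp_pos: [0.5303, -0.0721, 0.2358]
eef_rot: [-0.023, 0.951, 0.31, 0.009]
ft_force: [0.7, 0.5, -4.7]
gripper_width: 0.0254
gripper_force: 73.5
```

Run:
```python
from h import *
delta(np.r_[PC+PU*.007,.2],down(75))
```

```text
t 12.05 tcp [ 0.5303 -0.0721  0.2358] F [ 0.7161  0.4839 -4.6888] w 0.025376163590174593
bed tcp mm [100.7706  79.5564 150.1881] slide [ 0.2168 -0.1899  0.0501] rot [ -1.4606  -2.5139 -38.9005]
```

Call:
{"api": "carry_out", "payload": {"increments": [{"gripper":0.2,"slide":[0.022,-0.019,0],"delta_rot":[-0.3,-0.5,-8]},{"gripper":0.2,"slide":[0.05,-0.045,0.003],"delta_rot":[-0.6,-1,-16]},{"gripper":0.2,"slide":[0.08,-0.07,0.006],"delta_rot":[-0.9,-1.5,-24]},{"gripper":0.2,"slide":[0.11,-0.095,0.01],"delta_rot":[-1.2,-2,-32]},{"gripper":0.2,"slide":[0.13,-0.115,0.012],"delta_rot":[-1.5,-2.5,-39]}]}}

```text
time: 12.68
tcp_pos: [0.5687, 0.0992, 0.232]
eef_rot: [0.0, 0.793, 0.609, -0.0]
ft_force: [-0.2, 0.0, -4.4]
gripper_width: 0.0251
gripper_force: 73.4
```

Run:
```python
from h import *
delta(np.r_[PC+PU*.007,.2],down(75))
```

```text
t 12.68 tcp [0.5687 0.0992 0.232 ] F [-0.1589  0.0327 -4.3856] w 0.02511850424780669
bed tcp mm [159.6773 238.4499 104.2654] slide [ 0.1147 -0.0046  0.032 ] rot [0.0153 0.0176 0.0917]
```

Call:
{"api": "carry_out", "payload": {"increments": [{"gripper":0.2,"slide":[0.03,-0.005,0],"delta_rot":[0,0,0]},{"gripper":0.2,"slide":[0.07,-0.005,0.02],"delta_rot":[0,0,0]},{"gripper":0.2,"slide":[0.1,-0.005,0.05],"delta_rot":[0,0,0]},{"gripper":0.2,"slide":[0.115,-0.005,0.08],"delta_rot":[0,0,0]},{"gripper":0.2,"slide":[0.115,-0.005,0.115],"delta_rot":[0,0,0]}]}}

```text
time: 13.3
tcp_pos: [0.5941, 0.2112, 0.1163]
eef_rot: [0.0, 0.794, 0.608, 0.0]
ft_force: [1.5, -0.4, -5.4]
gripper_width: 0.0251
gripper_force: 73.5
```

Call:
{"api": "carry_out", "payload": {"increments": [{"gripper":0.2,"slide":[0,0,0.01],"delta_rot":[0,0,0]},{"gripper":0.2,"slide":[0,0,0.015],"delta_rot":[0,0,0]},{"gripper":0.2,"slide":[0,0,0.015],"delta_rot":[0,0,0]}]}}

```text
time: 13.68
tcp_pos: [0.5945, 0.2099, 0.1036]
eef_rot: [0.0, 0.794, 0.607, 0.001]
ft_force: [0.4, 0.2, -4.5]
gripper_width: 0.0252
gripper_force: 73.3
```

Run:
```python
from h import *
from plant import eyes
delta(np.r_[PC+PU*.007,.0755],down(75))
f=eyes.grab_frame("top"); g=eyes.grab_frame("side")
o=np.hstack([cv2.resize(f["image"][140:280,120:260],None,fx=2.8,fy=2.8,interpolation=2),cv2.resize(g["image"][205:345,185:325],None,fx=2.8,fy=2.8,interpolation=2)])
cv2.imwrite("pics/m5.png",o[:,:,::-1])
```

```text
t 13.68 tcp [0.5945 0.2099 0.1036] F [ 0.409   0.1951 -4.4962] w 0.02518485434906085
bed tcp mm [126.2402 340.9569 -29.0892] slide [ 0.0011 -0.0011  0.0281] rot [ 0.1055 -0.0453 -0.2043]
```

View pics/m5.png

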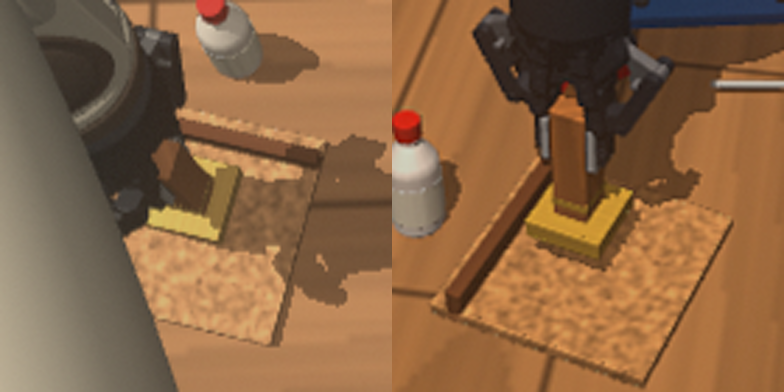

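The foot hovers over the cork about 20 mm short of the rail (side crop foot (578,220), rail (500,240)), square to it and upright, with the glue well clear. I lower it gently.

Call:
{"api": "carry_out", "payload": {"increments": [{"gripper":0.2,"slide":[0,0,0.008],"delta_rot":[0,0,0]},{"gripper":0.2,"slide":[0,0,0.014],"delta_rot":[0,0,0]},{"gripper":0.2,"slide":[0,0,0.018],"delta_rot":[0,0,0]},{"gripper":0.2,"slide":[0,0,0.021],"delta_rot":[0,0,0]},{"gripper":0.2,"slide":[0,0,0.023],"delta_rot":[0,0,0]}]}}

```text
time: 14.4
tcp_pos: [0.5939, 0.21, 0.0792]
eef_rot: [0.0, 0.794, 0.608, 0.0]
ft_force: [0.0, 0.4, -5.6]
gripper_width: 0.0255
gripper_force: 73.6
```

Call:
{"api": "carry_out", "payload": {"increments": [{"gripper":0.2,"slide":[0,0,0.001],"delta_rot":[0,0,0]},{"gripper":0.2,"slide":[0,0,0.002],"delta_rot":[0,0,0]},{"gripper":0.2,"slide":[0,0,0.002],"delta_rot":[0,0,0]}]}}

```text
time: 14.78
tcp_pos: [0.594, 0.21, 0.0774]
eef_rot: [0.0, 0.794, 0.608, 0.0]
ft_force: [0.4, 0.5, -5.1]
gripper_width: 0.0247
gripper_force: 73.6
```

Call:
{"api": "carry_out", "payload": {"increments": [{"gripper":0.2,"slide":[0,0.005,0],"delta_rot":[0,0,0]},{"gripper":0.2,"slide":[0,0.01,0],"delta_rot":[0,0,0]},{"gripper":0.2,"slide":[0,0.014,0],"delta_rot":[0,0,0]},{"gripper":0.2,"slide":[0,0.016,0],"delta_rot":[0,0,0]},{"gripper":0.2,"slide":[0,0.016,0.001],"delta_rot":[0,0,0]}]}}

```text
time: 15.4
tcp_pos: [0.6096, 0.2057, 0.0763]
eef_rot: [0.0, 0.794, 0.607, 0.0]
ft_force: [-0.2, -0.7, -5.6]
gripper_width: 0.0253
gripper_force: 73.5
```

Call:
{"api": "carry_out", "payload": {"increments": [{"gripper":0.2,"slide":[0,0,0.001],"delta_rot":[0,0,0]},{"gripper":0.2,"slide":[0,0,0.001],"delta_rot":[0,0,0]}]}}

```text
time: 15.65
tcp_pos: [0.6092, 0.2058, 0.0752]
eef_rot: [0.0, 0.794, 0.608, 0.0]
ft_force: [-0.6, 0.7, -5.4]
gripper_width: 0.0253
gripper_force: 73.5
```

Run:
```python
from h import *
delta(np.r_[PC+PU*.027,.0755],down(75))
```

```text
t 15.65 tcp [0.6092 0.2058 0.0752] F [-0.6027  0.6742 -5.3723] w 0.025251904615907685
bed tcp mm [121.0833 333.8375 -60.0681] slide [ 0.0012  0.0037 -0.0003] rot [ 0.02    0.0127 -0.171 ]
```

Still airborne, so I lower it in small steps and watch the force.

Call:
{"api": "carry_out", "payload": {"increments": [{"gripper":0.2,"slide":[0,0,0.001],"delta_rot":[0,0,0]},{"gripper":0.2,"slide":[0,0,0.001],"delta_rot":[0,0,0]}]}}

```text
time: 15.9
tcp_pos: [0.6094, 0.2058, 0.0744]
eef_rot: [0.0, 0.794, 0.608, 0.0]
ft_force: [0.0, -0.7, -4.9]
gripper_width: 0.0252
gripper_force: 73.6
```

Call:
{"api": "carry_out", "payload": {"increments": [{"gripper":0.2,"slide":[0,0,0.001],"delta_rot":[0,0,0]},{"gripper":0.2,"slide":[0,0,0.001],"delta_rot":[0,0,0]}]}}

```text
time: 16.15
tcp_pos: [0.6095, 0.2058, 0.0743]
eef_rot: [0.0, 0.794, 0.608, 0.001]
ft_force: [-3.3, -1.6, 4.4]
gripper_width: 0.0249
gripper_force: 74.6
```

Call:
{"api": "carry_out", "payload": {"increments": [{"gripper":0.2,"slide":[0,0,-0.0007],"delta_rot":[0,0,0]},{"gripper":0.2,"slide":[0,0.001,-0.0007],"delta_rot":[0,0,0]},{"gripper":0.2,"slide":[0,0.002,-0.0007],"delta_rot":[0,0,0]},{"gripper":0.2,"slide":[0,0.003,-0.0007],"delta_rot":[0,0,0]}]}}

```text
time: 16.65
tcp_pos: [0.6123, 0.2053, 0.0743]
eef_rot: [-0.0, 0.794, 0.608, 0.0]
ft_force: [-5.2, 1.0, 5.4]
gripper_width: 0.0248
gripper_force: 74.8
```

Call:
{"api": "carry_out", "payload": {"increments": [{"gripper":0.2,"slide":[0,0.001,0],"delta_rot":[0,0,0]},{"gripper":0.2,"slide":[0,0.001,0],"delta_rot":[0,0,0]}]}}

```text
time: 16.9
tcp_pos: [0.6133, 0.2051, 0.0743]
eef_rot: [0.0, 0.794, 0.608, 0.0]
ft_force: [-4.7, 1.2, 4.5]
gripper_width: 0.0254
gripper_force: 74.8
```

Run:
```python
from h import *
from plant import r
delta(np.r_[PC+PU*.027,.0755],down(75)); print(r.read_state()["moment"],r.read_state()["ft_force"][:2]@PU)
```

```text
t 16.9 tcp [0.6133 0.2051 0.0743] F [-4.6777  1.2025  4.5017] w 0.02544614314295109
bed tcp mm [123.6749 332.1921 -63.0908] slide [ 0.0008 -0.0005 -0.0012] rot [ 0.0282 -0.0328 -0.1652]
[0.5505 1.1411 0.0967] -4.8295156879713055
```

Dragging with only light friction and no rail contact yet. I push on in 1 mm steps.

Call:
{"api": "carry_out", "payload": {"increments": [{"gripper":0.2,"slide":[0,0.001,0],"delta_rot":[0,0,0]},{"gripper":0.2,"slide":[0,0.001,0],"delta_rot":[0,0,0]}]}}

```text
time: 17.15
tcp_pos: [0.6144, 0.2048, 0.0743]
eef_rot: [0.0, 0.794, 0.608, 0.0]
ft_force: [-4.5, 1.1, 5.4]
gripper_width: 0.0251
gripper_force: 74.8
```

Call:
{"api": "carry_out", "payload": {"increments": [{"gripper":0.2,"slide":[0,0.001,0],"delta_rot":[0,0,0]},{"gripper":0.2,"slide":[0,0.001,0],"delta_rot":[0,0,0]}]}}

```text
time: 17.4
tcp_pos: [0.6146, 0.2047, 0.0743]
eef_rot: [-0.0, 0.794, 0.608, -0.0]
ft_force: [-8.5, 2.4, 6.3]
gripper_width: 0.0252
gripper_force: 75.1
```

Call:
{"api": "carry_out", "payload": {"increments": [{"gripper":0.2,"slide":[0,0.001,0],"delta_rot":[0,0,0]},{"gripper":0.2,"slide":[0,0.001,0],"delta_rot":[0,0,0]}]}}

```text
time: 17.65
tcp_pos: [0.6148, 0.2047, 0.0743]
eef_rot: [-0.001, 0.794, 0.608, -0.0]
ft_force: [-13.0, 2.5, 8.5]
gripper_width: 0.0252
gripper_force: 75.4
```

Call:
{"api": "carry_out", "payload": {"increments": [{"gripper":0.2,"slide":[0,0,0],"delta_rot":[0,0,0]},{"gripper":0.2,"slide":[0,0,-0.001],"delta_rot":[0,0,0]},{"gripper":0.2,"slide":[0,-0.0005,-0.001],"delta_rot":[0,0,0]},{"gripper":0.2,"slide":[0,-0.001,-0.001],"delta_rot":[0,0,0]}], "force": 20}}

```text
time: 18.15
tcp_pos: [0.6146, 0.2047, 0.0743]
eef_rot: [-0.0, 0.794, 0.608, -0.0]
ft_force: [-3.9, 2.2, 0.3]
gripper_width: 0.0251
gripper_force: 74.2
```

Call:
{"api": "carry_out", "payload": {"increments": [{"gripper":0.36,"slide":[0,0,0],"delta_rot":[0,0,0]},{"gripper":0.42,"slide":[0,0,0],"delta_rot":[0,0,0]},{"gripper":0.5,"slide":[0,0,0],"delta_rot":[0,0,0]},{"gripper":0.6,"slide":[0,0,0],"delta_rot":[0,0,0]},{"gripper":0.6,"slide":[0,0,0],"delta_rot":[0,0,0]}]}}

```text
time: 18.77
tcp_pos: [0.6153, 0.2042, 0.0751]
eef_rot: [0.0, 0.794, 0.608, 0.0]
ft_force: [-0.4, 0.4, -0.2]
gripper_width: 0.0514
gripper_force: 0.0
```

Released. Next I retract straight up past the handle, then swing aside to look.

Call:
{"api": "carry_out", "payload": {"increments": [{"gripper":0.6,"slide":[0,0,-0.015],"delta_rot":[0,0,0]},{"gripper":0.6,"slide":[0,0,-0.035],"delta_rot":[0,0,0]},{"gripper":0.6,"slide":[0,0,-0.065],"delta_rot":[0,0,0]},{"gripper":0.6,"slide":[0,0,-0.095],"delta_rot":[0,0,0]},{"gripper":0.6,"slide":[0,0,-0.125],"delta_rot":[0,0,0]}]}}

```text
time: 19.4
tcp_pos: [0.6151, 0.2043, 0.2024]
eef_rot: [0.0, 0.794, 0.608, 0.001]
ft_force: [0.7, -0.4, -0.7]
gripper_width: 0.0513
gripper_force: 0.0
```

Call:
{"api": "carry_out", "payload": {"increments": [{"gripper":0.6,"slide":[-0.04,-0.02,0],"delta_rot":[0,0,0]},{"gripper":0.6,"slide":[-0.08,-0.06,0],"delta_rot":[0,0,0]},{"gripper":0.6,"slide":[-0.12,-0.1,0],"delta_rot":[0,0,0]},{"gripper":0.6,"slide":[-0.16,-0.14,0],"delta_rot":[0,0,0]},{"gripper":0.6,"slide":[-0.18,-0.16,0],"delta_rot":[0,0,0]}]}}

```text
time: 20.02
tcp_pos: [0.4117, 0.0715, 0.2016]
eef_rot: [0.001, 0.794, 0.607, 0.001]
ft_force: [1.2, -0.8, 0.9]
gripper_width: 0.0514
gripper_force: 0.0
```

Run:
```python
from h import *
from plant import eyes
delta(np.r_[PC,.3],down(75))
f=eyes.grab_frame("top"); g=eyes.grab_frame("side")
a=f["image"][130:270,130:310]; b=g["image"][120:345,170:345]
o=np.zeros((590,800,3),np.uint8); a=cv2.resize(a,None,fx=2.2,fy=2.2,interpolation=2); b=cv2.resize(b,None,fx=2.25,fy=2.25,interpolation=2)
o[:a.shape[0],:a.shape[1]]=a; o[:b.shape[0],400:400+b.shape[1]]=b
c=cv2.resize(f["image"][165:285,310:470],None,fx=2.2,fy=2.2,interpolation=2); o[310:310+c.shape[0],:c.shape[1]]=c
cv2.imwrite("pics/m6.png",o[:,:,::-1])
```

```text
t 20.02 tcp [0.4117 0.0715 0.2016] F [ 1.2476 -0.7774  0.9405] w 0.05135203603527773
bed tcp mm [ 11.7968 245.4042 170.7337] slide [ 0.1826  0.1323 -0.0979] rot [ 0.156  -0.0431 -0.2056]
```

View pics/m6.png

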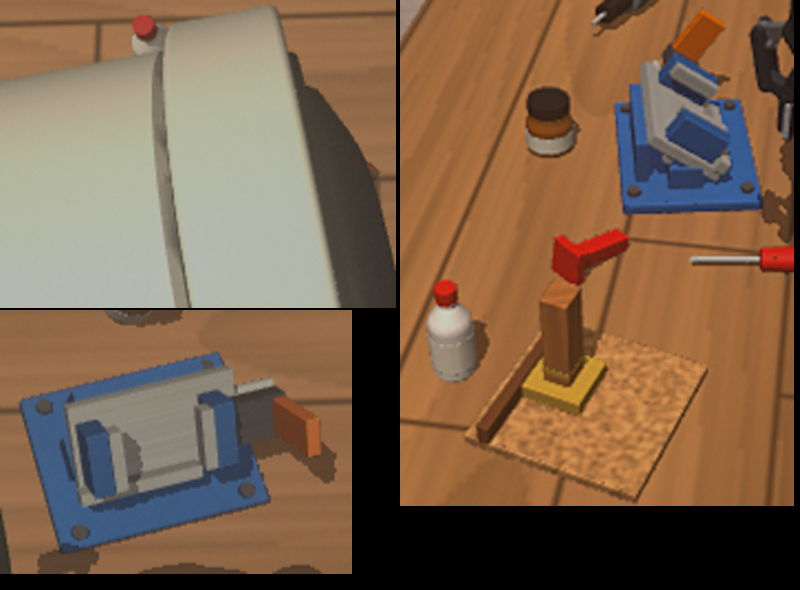

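The stamp stands upright on the cork with its foot against the rail (side crop foot (565,385), rail (510,395)). The vise is empty with its jaw open (tab at (297,425)), the bystanders are undisturbed, and the arm is clear. That makes 11 pictures viewed, one over the limit of 10, so I take no more and hand in.

```bash
python3 -c "
from plant import workorder
print(workorder.job_done())"
```

```text
the job is handed in; nothing more can be done
None
```

The job is handed in at about 20 s with no verdict returned: the stamp was released upright on the cork pad, pressed against the rail a quarter turn round because of the last joint's limit; the jaw is open and the bystanders look undisturbed, but I viewed 11 pictures against the limit of 10.

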